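# Lock the gear shafts into their carrier

### The job

Take the gear shaft lying on the wooden crib and lay it gently in the empty cradle of the sloping shaft carrier, both ends down in their vees (either way round). Then swing the carrier's keeper bar shut across both shafts until it snaps into its roller catch and stays there. Leave the shaft that is already in the carrier in its cradle, and the other things on the bench where they lie.

Things in the scene. Friction and masses are not known exactly. Their poses are not given: they have to be found in the camera images.
- loose_shaft (a point): Centre of the steel gear shaft to be loaded; x along it. 190 mm long, 0.5 to 0.7 kg, balanced within 2 mm of the centre. Ends 16 mm thick, plain body 18 mm; a gear 40 mm across at 34 to 50 mm on the +x side, one 32 mm across at 32 to 56 mm on the -x side. Grip the plain 60 mm between the gears. It starts level in the crib, axis 46 mm above the bench.
- crib: Fixed timber crib under the loose shaft; x along the shaft, origin under its middle on the bench. Board 200 x 62 mm, 14 mm thick; slotted chocks, 22 mm thick and 52 mm high, at 76 mm either side of the middle; free between them.
- seated_shaft (a point): Centre of an identical shaft already lying in the carrier's other cradle; x along it.
- carrier: Fixed grey sheet-steel stand for two shafts, 224 (x) x 258 (y) mm; origin under its middle on the bench, x away from its low front, y to its left, z up. Its deck slopes up along x at 30 degrees and is level along y.
- empty_cradle (a point): Where the loose shaft's centre must lie: the right-hand cradle. x up the slope along the cradle (30 degrees), y level to the left, z square out of the deck, which is 28 mm below. Two 90 degree nylon vees, 14 mm thick, at x = -76 and 76 mm; mouths 53 mm wide, lips 15 mm above it. A heel plate 103 mm down the slope. Keeper bar, pivot and catch rise up to 36 mm above this point; the knob more.
- full_cradle (a point): The same point of the left-hand cradle, 84 mm away, nearer the keeper's hinge, where the seated shaft lies; same axes.
- carry_tube (a point): Middle of the carrier's level carrying tube, 22 mm thick, along y over both shafts, 290 mm above the bench; uprights 18 mm wide at its ends, 127 mm either side. It stands above the cradles' middles: a gripper pointing straight down there meets it, one tilted 30 degrees, square to the deck, passes in front of it.
- keeper_hinge (a point): Pivot of the keeper bar at the carrier's left side, at half the bar's thickness, 27 mm above the shafts' axes; z is the pivot axis, square to the deck; x up the slope, y to the left. The bar (flat steel, 24 x 6 mm) swings parallel to the deck, 4 mm clear of the gears.
- keeper_knob (a point): Middle of the black round knob standing on the keeper bar, square to the deck (z along it): 22 mm thick, 48 mm tall, reaching 24 mm above and below this point. It is 160 mm from the pivot axis and 27 mm above the bar's mid-plane. When shut it lies straight across the carrier from the hinge, towards -y. The bar ends 25 mm beyond it.
- catch_roller (a point): The spring roller of the catch at the carrier's right side, 15 mm thick, which snaps between two round lobes at the keeper bar's end; at half the bar's thickness.
- keeper (a joint): Angle of the keeper bar, rad: 0 snapped shut, straight across; positive open, free end down the slope to the front (1.5: nearly along the left side); end stop at -0.03. A stiff pivot (0.12 N m) keeps it where left. The roller meets the bar's end from about 0.11, the lobe's top is at 0.05, below that it is drawn to 0. Pushing past takes about 8 to 11 N at the knob.
- bearing_mid (a point): Middle of a loose ball bearing, 72 mm across, 18 high, on the bench.
- gear_wheel_mid (a point): Middle of a loose gear wheel, 96 mm across, 30 high, on the bench.
- sleeve_mid (a point): Middle of a loose flanged steel sleeve, 70 mm long, 46 across, lying on the bench.
- wrench_mid (a point): Middle of a steel wrench, 200 mm long, lying on the bench.
There are look-alikes about, which are no part of the job. What is shaped like the part that bears loose_shaft but pink is not meant.

How it is judged (in metres and radians):
At the end, for the whole second after the job is handed in: The loose shaft's centre is within 14 mm of the empty cradle's point, at most 5 mm proud of it and within 0.07 rad of the cradle's line; the other shaft still lies as closely in its own cradle; the keeper bar rests within 0.03 rad of its latched position. Nothing is held (distance between loose_shaft and empty_cradle below 0.014 m and z of loose_shaft in the frame of empty_cradle below 0.005 m and angle between the x axis of loose_shaft and the x axis of empty_cradle, either way round below 0.07 rad and distance between seated_shaft and full_cradle below 0.014 m and angle between the x axis of seated_shaft and the x axis of full_cradle, either way round below 0.07 rad and value of joint keeper below 0.03 rad and velocity of joint keeper between -0.05 and 0.05 rad/s); the robot touches nothing.
It fails at once if the loose shaft is dropped: out of the fingers and falling faster than 0.6 m/s (linear speed of shaft above 0.6 m/s and contact force between the fingers and shaft below 0.05 N).
It fails at once if another thing on the bench is pushed more than 40 mm from where it lay (distance of any of bearing_mid, gear_wheel_mid, sleeve_mid, wrench_mid from where it was at the start of the episode above 0.04 m).
It also fails if it takes over 67 s, if anything falls off the work surface, if the arm or the gripper's body presses on something with over 40 N, if the wrist force passes 120 N, or if a joint passes its speed limit or range.

### The arm

A 6-joint arm with a two-finger parallel gripper is mounted at the origin on the work surface. World frame = base frame: x ahead of the robot, y to its left, z up, the work surface at z = 0. Lengths are in m, angles in degrees, forces in N, time in s.
With the tool pointing down it reaches from about 0.3 to 0.875 m from the base axis. Payload 6.4 kg.
Tool frame: the origin (TCP) lies midway between the tips of the shut fingers; the grasp point (between the pads) lies bot.pinch_z behind it (bot.pinch_z is the distance from the TCP to the grasp point, in m); x points along the fingers, z is the direction in which the jaws open and shut, and the axes are right-handed (so a half turn about x gives the same grasp; the last joint's range is limited). The gripper opens to 88 mm and grips with 3 to 60 N. Pads are 18 mm wide; open, the fingers measure 123 mm over their backs; the gripper's body (75 mm by 187 mm) begins 45 mm behind the grasp point.
Start: joints at [60.831, 10.359, 92.074, -0, 77.567, -11.82], TCP at [0.171, 0.549, 0.239] pointing down, gripper open.
Joint ranges: [-171.53, 171.53], [-51.25, 118.39], [17.06, 147.69], [-65.23, 245.23], [0, 150.52], [-178.68, 178.68]. Speed limits (degrees/s): [147.25, 147.25, 172.46, 180, 180, 180].

### API

Orientations are given as [roll, pitch, yaw] about the fixed x, y, z axes, in that order (R = Rz(yaw) Ry(pitch) Rx(roll)).
In Python, from cell import bot gives the robot as it stands. Calls block until the motion is done:
- bot.goto(position, orientation): joint-space move of the TCP to a pose.
- bot.move_straight(position, ori=None, rate=0.15, guard=None): straight line of the TCP; ori=None keeps the orientation; rate is the mean speed in m/s. With guard (N) it stops when the force on the tool has changed by that much, and returns True; else False.
- bot.move_j(angles): joint-space move.
- bot.open() and bot.gripper_close(newtons=None): open the fingers fully, or close them until they stop; newtons is the grip in N (None keeps the last).
- bot.sleep(seconds).
- bot.inverse_kinematics(position, orientation): joint angles nearest the present ones, or None.
- bot.get_state(): the state.
- bot.grab_frame(name): name is "scene" or "side" or "wrist"; returns a dict with "color" (420x560x3 uint8, blue, green, red), "camera_matrix" (3x3 intrinsics, pixels), "view" (4x4, takes a point from world to camera coordinates). Camera axes: x right, y up, looking along -z (the intrinsics and any distortion apply to the point x, -y, -z); pixel columns grow to the right and rows downward; lengths in m; the calibration is good to about 2 mm. A picture is of the moment at which its call begins. There is no depth.
A pose or a line that the arm cannot do raises bot.MotionError and nothing moves.
- bot.job_done(): hands the job in, once; it reports no verdict.
Trained networks look in a picture, given as the dict that the camera call returned (one of the last four; its "shot" number tells which), for a name from the list of things; names that differ only in an ending like _2 or _b are one class to them, and where a whole thing is asked for, a point or a joint stands for the part that bears it (a point fixed in the world has none). Each returns a list of dicts, best first, with "confidence" (0 to 1); they miss things now and then, are a little off and sometimes report something else, mostly with a low value. They report only what shows in the picture. A call takes as long as a camera call. They do not tell look-alikes from the thing itself.
- bot.look_for(picture, target): "at" ([x, y, z] in m, in the coordinates of the camera as it stood for that picture, good to about 4 mm: the middle of the surface that is visible of it).
- bot.masks_of(picture, target): "pixels" (420x560 bool, what is visible of it).
- bot.landmark_of(picture, target): "at" ([x, y, z] in m, in the coordinates of the camera as it stood for that picture, good to about 4 mm: a listed point, or the origin of a listed thing).
The state is a dict: "t": time; "q": joint angles; "joint_velocities": joint speeds; "joint_torque": joint torques, N m; "ee_pos": TCP position; "tool_rot": TCP orientation; "ft_force": force on the tool from outside, world axes, zero at the start; "ft_torque": the same for the moment, N m; "finger_gap": finger opening in m.
Only numpy, scipy, OpenCV 4.12 (cv2) and the standard library are available. Lean on these libraries where they do the work, as an engineer would, in place of code of your own. Each camera call takes 0.05 s, during which the arm holds its last target.

## Working session

There is one attempt and no reset: what is moved stays moved. The work goes in short steps, each a Python script; the robot and the scene stay as the last script left them, time stands still between calls to the robot, and variables do not carry over. Pictures are saved under pics/ and viewed, and the job is handed in when it is done.

```bash
ls; mkdir -p pics; cat > h.py <<'E'
import numpy as np, cv2
from cell import bot
from scipy.spatial.transform import Rotation as R
def toworld(f,p):
    V=np.array(f['view']); return np.linalg.inv(V)@np.r_[p,1]
def proj(f,P):
    V=np.array(f['view']); c=V@np.r_[P,1]; K=np.array(f['camera_matrix']); u=K@np.array([c[0],-c[1],-c[2]]); return u[:2]/u[2]
E
python3 - <<'E'
from h import *
s=bot.get_state(); print(s['t'],s['ee_pos'],s['tool_rot'],bot.pinch_z)
for n in['scene','side','wrist']:
    f=bot.grab_frame(n); cv2.imwrite(f'pics/{n}0.png',f['color'])
    print(n,[k for k in f if k not in('color',)], np.linalg.inv(f['view'])[:3,3].round(3))
    for t in['loose_shaft','seated_shaft','empty_cradle','full_cradle','keeper_hinge','keeper_knob','catch_roller','carry_tube','crib','carrier']:
        print(t,[(toworld(f,d['at'])[:3].round(3).tolist(),round(d['confidence'],2),proj(f,toworld(f,d['at'])[:3]).round().tolist()) for d in bot.landmark_of(f,t)[:3]])
print(bot.get_state()['t'])
E
```

```text
pics
0.0 [0.17119143 0.54836696 0.23782656] [ 169.11534649   89.90171847 -118.23339278] 0.0187
scene ['camera_matrix', 'view', 'shot'] [1.225 0.468 0.823]
loose_shaft [([0.535, -0.333, 0.044], 0.77, [162.0, 221.0]), ([0.664, 0.026, 0.102], 0.64, [231.0, 271.0]), ([0.288, -0.341, 0.019], 0.48, [206.0, 189.0])]
seated_shaft [([0.637, 0.102, 0.103], 0.88, [262.0, 273.0])]
empty_cradle [([0.663, 0.025, 0.104], 0.94, [231.0, 270.0]), ([0.501, 0.437, 0.023], 0.58, [402.0, 304.0])]
full_cradle [([0.631, 0.102, 0.103], 0.68, [263.0, 272.0])]
keeper_hinge [([0.599, 0.15, 0.127], 0.84, [285.0, 263.0]), ([0.499, 0.441, 0.023], 0.57, [403.0, 304.0])]
keeper_knob [([0.492, 0.04, 0.075], 0.8, [268.0, 241.0]), ([0.373, 0.333, 0.012], 0.42, [376.0, 263.0])]
catch_roller [([0.665, -0.031, 0.125], 0.54, [212.0, 257.0]), ([0.375, 0.336, 0.014], 0.4, [376.0, 263.0])]
carry_tube [([0.681, 0.077, 0.289], 0.93, [239.0, 224.0])]
crib [([0.538, -0.332, 0.001], 0.84, [164.0, 232.0]), ([0.632, 0.102, 0.102], 0.28, [263.0, 272.0])]
carrier [([0.658, 0.061, -0.001], 0.98, [246.0, 300.0])]
side ['camera_matrix', 
[... 374 characters left out ...]
)]
keeper_hinge [([0.604, 0.146, 0.127], 0.75, [297.0, 188.0]), ([0.426, 0.071, 0.005], 0.45, [270.0, 250.0])]
keeper_knob [([0.492, 0.042, 0.075], 0.73, [291.0, 233.0])]
catch_roller [([0.665, -0.033, 0.125], 0.42, [346.0, 211.0])]
carry_tube [([0.677, 0.077, 0.287], 0.84, [330.0, 155.0]), ([0.637, 0.104, 0.101], 0.59, [312.0, 196.0])]
crib [([0.538, -0.335, -0.0], 0.74, [383.0, 320.0]), ([0.394, -0.107, 0.004], 0.27, [297.0, 293.0])]
carrier [([0.66, 0.068, -0.0], 0.73, [322.0, 218.0])]
wrist ['camera_matrix', 'view', 'shot'] [0.095 0.572 0.384]
loose_shaft []
seated_shaft []
empty_cradle []
full_cradle []
keeper_hinge []
keeper_knob []
catch_roller []
carry_tube []
crib []
carrier []
1.65
```

View pics/scene0.png

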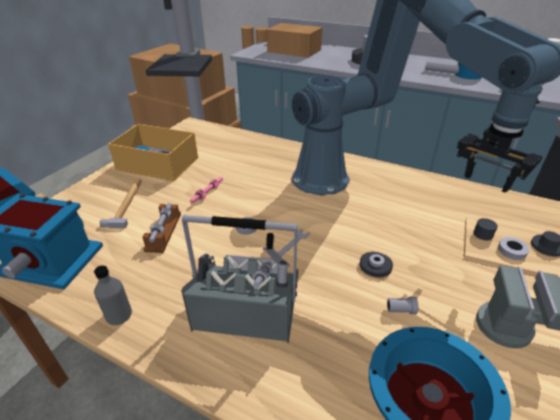

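View pics/side0.png

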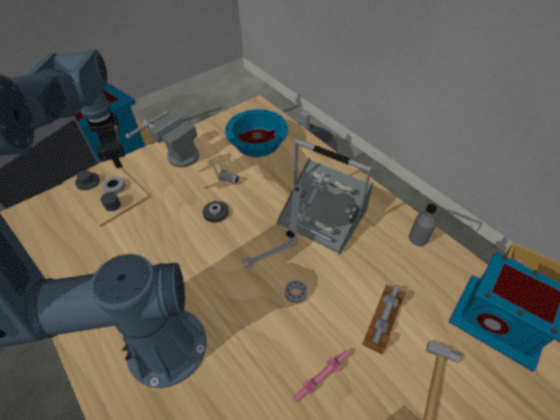

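```bash
python3 - <<'E'
import cv2
a=cv2.imread('pics/side0.png'); b=cv2.resize(a[270:410,270:450],None,fx=4,fy=4,interpolation=cv2.INTER_CUBIC); cv2.imwrite('pics/side0_crop.png',b)
b=cv2.resize(a[130:270,230:400],None,fx=4,fy=4,interpolation=cv2.INTER_CUBIC); cv2.imwrite('pics/side0_crop2.png',b)
E
```

```text
(no output)
```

View pics/side0_crop.png

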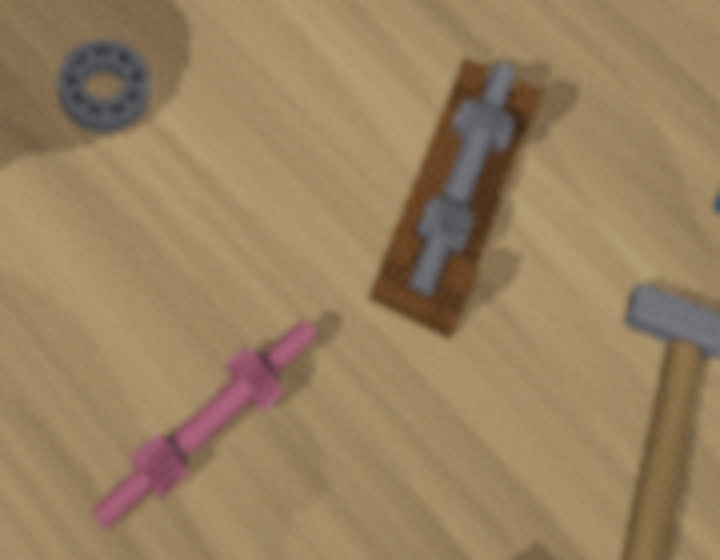

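View pics/side0_crop2.png

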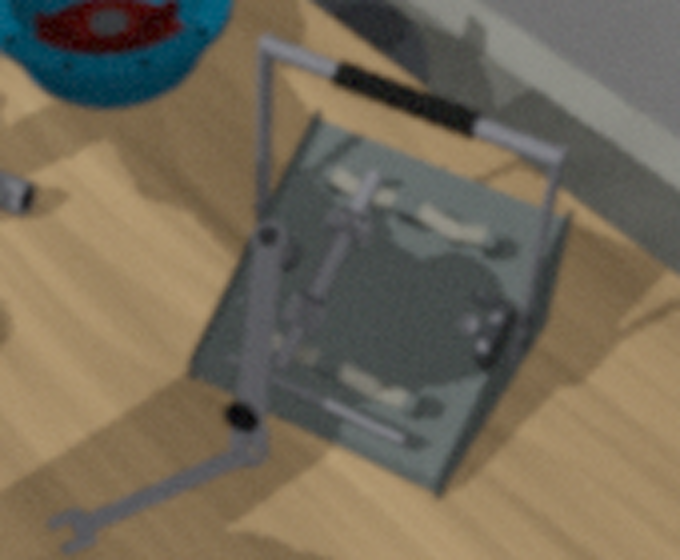

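Candidates for the loose shaft are the grey one on the brown crib (side image 386,312) and the pink one on the bench (321,373). The grey one on the crib matches, and the crop confirms it. The keeper stands open at about 66°, with the knob at (291,233). Next I need the wrist camera's mounting and close views.

```bash
cat >> h.py <<'E'
def tool_R(approach,jaw):
    x=np.array(approach,float);x/=np.linalg.norm(x)
    z=np.array(jaw,float);z-=x*(z@x);z/=np.linalg.norm(z)
    return np.c_[x,np.cross(z,x),z]
def rpy(M): return R.from_matrix(M).as_euler('xyz',degrees=True)
def Mof(s): return R.from_euler('xyz',s['tool_rot'],degrees=True).as_matrix()
E
python3 - <<'E'
from h import *
s=bot.get_state(); f=bot.grab_frame('wrist')
M=Mof(s); C=np.linalg.inv(f['view'])
print(M.round(3)); print('cam pos in tool',(M.T@(C[:3,3]-s['ee_pos'])).round(4)); print('cam axes in tool',(M.T@C[:3,:3]).round(3)); print(f['camera_matrix'])
f=bot.grab_frame('side')
for t in['loose_shaft']:
  for d in bot.masks_of(f,t)[:3]:
    ys,xs=np.nonzero(d['pixels']); print(d['confidence'],xs.mean(),ys.mean(),len(xs))
    vx,vy,x0,y0=cv2.fitLine(np.c_[xs,ys].astype(np.float32),cv2.DIST_L2,0,.01,.01).ravel()
    # rays to plane z=.046
    K=np.array(f['camera_matrix']);Ci=np.linalg.inv(f['view'])
    P=[]
    for k in(-30,30):
        r=np.linalg.inv(K)@[x0+k*vx,y0+k*vy,1]; r=Ci[:3,:3]@[r[0],-r[1],-r[2]]; o=Ci[:3,3]; P.append(o+r*(.046-o[2])/r[2])
    print(P[0],P[1],np.degrees(np.arctan2(*(P[1]-P[0])[1::-1])))
# candidate poses
cx=np.array([np.cos(np.radians(20)),np.sin(np.radians(20)),0]);cy=np.array([-cx[1],cx[0],0])
n=-.5*cx+np.array([0,0,.866])
ec=np.array([.663,.024,.101])
for sg in(1,-1):
    Mt=tool_R(-n,sg*cy)
    for d in(0,.15,.2):
        q=bot.inverse_kinematics((ec-.02*(.866*cx+[0,0,.5])+n*(d-.0187)).tolist(),rpy(Mt).tolist()); print(sg,d,None if q is None else np.round(q,1))
E
```

```text
[[-0.    -0.954  0.298]
 [-0.     0.298  0.954]
 [-1.     0.    -0.   ]]
cam pos in tool [-0.1456  0.0803 -0.0006]
cam axes in tool [[ 0.     0.309 -0.951]
 [-0.     0.951  0.309]
 [ 1.     0.     0.   ]]
[[302.07391093   0.         281.40255428]
 [  0.         302.07391093 208.25848666]
 [  0.           0.           1.        ]]
0.63 386.06638115631694 313.169164882227 467
[ 0.45307686 -0.37219078  0.046     ] [ 0.6311628  -0.29545141  0.046     ] 23.311791392578346
0.61 320.00151285930406 376.28895612708016 661
[ 0.19773742 -0.34561936  0.046     ] [ 0.35420017 -0.34373966  0.046     ] 0.6883023475272421
1 0 [ -16.9   19.   108.9   34.4   32.1 -153.2]
1 0.15 [ -22.9   -2.   114.7   27.3   47.8 -148. ]
1 0.2 [ -25.3   -8.5  115.1   26.    54.2 -147.1]
-1 0 [-16.9  19.  108.9  34.4  32.1  26.8]
-1 0.15 [-22.9  -2.  114.7  27.3  47.8  32. ]
-1 0.2 [-25.3  -8.5 115.1  26.   54.2  32.9]
```

```bash
cat >> h.py <<'E'
def report(f,names,n=2):
    for t in names:
        print(t,[(toworld(f,d['at'])[:3].round(4).tolist(),round(d['confidence'],2),proj(f,toworld(f,d['at'])[:3]).round().tolist()) for d in bot.landmark_of(f,t)[:n]])
E
python3 - <<'E'
from h import *
s=bot.get_state(); M=Mof(s)
q=bot.inverse_kinematics([.12,.38,.40],rpy(M).tolist()); print(np.round(q,1))
a=np.radians(23.3); u=np.array([np.cos(a),np.sin(a),0]); p=np.array([-u[1],u[0],0])
Mt=tool_R([0,0,-1],p)
tgt=np.array([.538,-.333,.046])-.018*u
q2=np.array(q)
bot.move_j(q)
q2[0]=-35; bot.move_j(q2.tolist())
print(np.round(bot.inverse_kinematics((tgt+[0,0,.16]).tolist(),rpy(Mt).tolist()),1))
bot.goto((tgt+[0,0,.16]).tolist(),rpy(Mt).tolist())
s=bot.get_state(); print(s['t'],s['q'],s['ee_pos'])
f=bot.grab_frame('wrist'); cv2.imwrite('pics/w1.png',f['color'])
report(f,['loose_shaft','crib'])
for d in bot.masks_of(f,'loose_shaft')[:1]:
    ys,xs=np.nonzero(d['pixels'])
    vx,vy,x0,y0=cv2.fitLine(np.c_[xs,ys].astype(np.float32),cv2.DIST_L2,0,.01,.01).ravel()
    K=np.array(f['camera_matrix']);Ci=np.linalg.inv(f['view'])
    P=[]
    for k in(-60,0,60):
        r=np.linalg.inv(K)@[x0+k*vx,y0+k*vy,1]; r=Ci[:3,:3]@[r[0],-r[1],-r[2]]; o=Ci[:3,3]; P.append(o+r*(.046-o[2])/r[2])
    print(P,np.degrees(np.arctan2(*(P[2]-P[0])[1::-1])),(x0,y0,vx,vy))
E
```

```text
[ 55.3 -18.7 101.1   0.   97.6 -17.4]
[ -44.    18.    86.7    0.    75.4 -157.3]
6.875 [-4.39907795e+01  1.79306286e+01  8.66674835e+01  2.32897795e-03
  7.53671067e+01 -1.57289736e+02] [ 0.521725   -0.33990889  0.20642954]
loose_shaft [([0.5348, -0.3337, 0.0457], 0.58, [283.0, 204.0])]
crib [([0.5337, -0.3341, -0.0023], 0.86, [282.0, 192.0])]
[array([ 0.59569597, -0.30831768,  0.046     ]), array([ 0.53085594, -0.33618061,  0.046     ]), array([ 0.47381491, -0.36069217,  0.046     ])] -156.74593279640652 (np.float32(281.82025), np.float32(200.25035), np.float32(0.0011107483), np.float32(-0.9999994))<sys>:0: UserWarning: Gimbal lock detected. Setting third angle to zero since it is not possible to uniquely determine all angles.
```

View pics/w1.png

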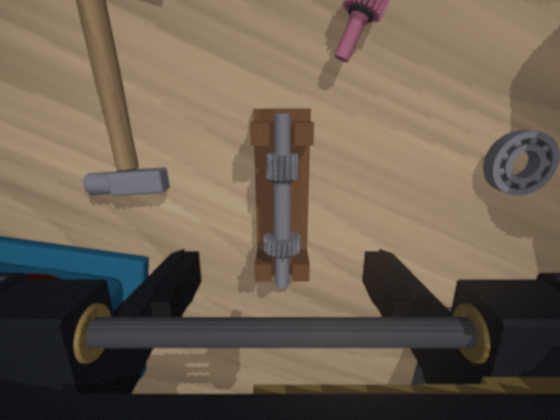

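The wrist view shows the grey shaft in the crib with its ends at (282,113) and (283,288). The smaller gear, at (282,166), is towards the base. The pink part is at the top edge, clear of the crib. I'll look at the catch next, before choosing the grip offset.

```bash
python3 - 2>/dev/null <<'E'
from h import *
f=bot.grab_frame('wrist')
K=np.array(f['camera_matrix']);Ci=np.linalg.inv(f['view'])
for (u_,v_) in((282,113),(283,289)):
    r=np.linalg.inv(K)@[u_,v_,1]; r=Ci[:3,:3]@[r[0],-r[1],-r[2]]; o=Ci[:3,3]; print((o+r*(.047-o[2])/r[2]).round(4))
s=bot.get_state()
cx=np.array([np.cos(np.radians(19.5)),np.sin(np.radians(19.5)),0]);cy=np.array([-cx[1],cx[0],0])
n=-.5*cx+np.array([0,0,.866]); xd=.866*cx+[0,0,.5]
ec=np.array([.663,.024,.101]); Mt=tool_R(-n,cy)
tgt=ec-.04*xd+n*.19
bot.move_straight((np.array(s['ee_pos'])+[-.05,.0,.12]).tolist(),rate=.25)
q=bot.inverse_kinematics(tgt.tolist(),rpy(Mt).tolist()); print(q)
bot.goto(tgt.tolist(),rpy(Mt).tolist())
f=bot.grab_frame('wrist'); cv2.imwrite('pics/w2.png',f['color']); np.savez('w2.npz',K=f['camera_matrix'],V=f['view'])
report(f,['seated_shaft','empty_cradle','full_cradle','keeper_hinge','keeper_knob','catch_roller','carrier','carry_tube'])
print(bot.get_state()['t'])
E
```

```text
[ 0.45  -0.371  0.047]
[ 0.6287 -0.2926  0.047 ]
[ -27.36316196  -11.39504135  117.84312609   26.43879318   55.03342536
 -148.651941  ]
seated_shaft [([0.6355, 0.1026, 0.1026], 0.64, [354.0, 219.0])]
empty_cradle [([0.6598, 0.0244, 0.0991], 0.61, [284.0, 214.0])]
full_cradle [([0.6365, 0.0996, 0.1033], 0.57, [351.0, 219.0])]
keeper_hinge [([0.6046, 0.1475, 0.1225], 0.71, [407.0, 224.0])]
keeper_knob [([0.6057, 0.1489, 0.1241], 0.6, [408.0, 226.0]), ([0.4902, 0.0434, 0.0769], 0.56, [373.0, 77.0])]
catch_roller [([0.6668, -0.0308, 0.1218], 0.62, [235.0, 223.0])]
carrier [([0.6536, 0.0678, 0.0019], 0.88, [314.0, 166.0])]
carry_tube [([0.6588, 0.0223, 0.105], 0.62, [283.0, 217.0])]
9.5167
```

View pics/w2.png

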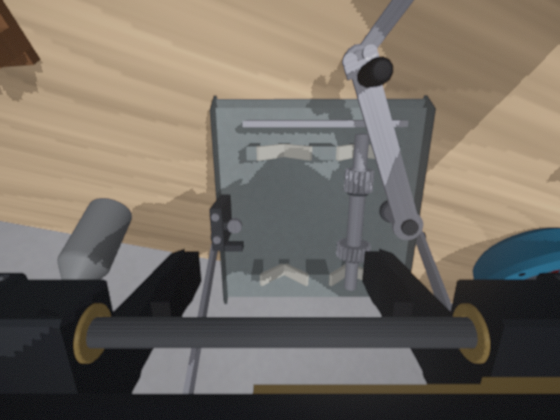

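```bash
python3 - <<'E'
import cv2
a=cv2.imread('pics/w2.png')
b=cv2.resize(a[180:265,195:325],None,fx=6,fy=6,interpolation=cv2.INTER_CUBIC); cv2.imwrite('pics/w2_crop.png',b)
E
```

```text
(no output)
```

View pics/w2_crop.png

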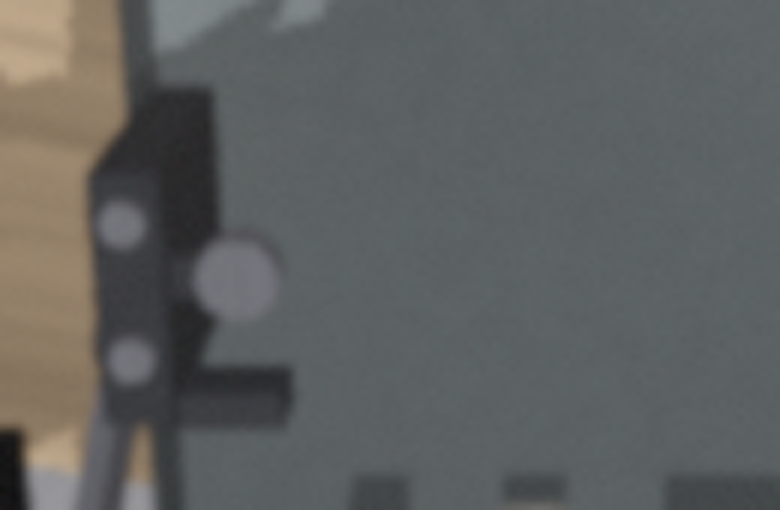

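```bash
python3 - <<'E'
import numpy as np
d=np.load('w2.npz');K=d['K'];V=d['V'];Ci=np.linalg.inv(V)
a=np.radians(19.5)
cx=np.array([np.cos(a),np.sin(a),0]);cy=np.array([-cx[1],cx[0],0])
n=-.5*cx+np.array([0,0,.866]); xd=.866*cx+[0,0,.5]
ec=np.array([.6625,.0242,.1015])
print('cam axes', [ (V[:3,:3]@v).round(3) for v in (xd,cy,n)])
def pt(u,v,h):
    r=np.linalg.inv(K)@[u,v,1]; r=Ci[:3,:3]@[r[0],-r[1],-r[2]]; o=Ci[:3,3]
    P=o+r*(((ec+h*n)-o)@n)/(r@n); q=P-ec
    return (1e3*np.array([q@xd,q@cy,q@n])).round(1),P.round(4)
c=lambda x,y:(195+x/6,180+y/6)
for nm,(x,y),h in [('roller c',(236,284),.027),('roller r',(282,284),.027),('roller top',(236,242),.027),('roller bot',(236,326),.027),('bracket top',(170,95),.034),('br left',(95,200),.034),('br bot',(150,400),.03),('pin end',(285,395),.027),('pin bot',(250,420),.027)]:
    print(nm,pt(*c(x,y),h)[0])
for nm,(u,v),h in [('hinge',(409,227),.033),('knobtop',(372,75),.06),('front vee L',(247,152),-.0+.015),('front vee R',(315,152),.015),('front vee apex',(283,155),.0),('back apex',(284,270),0),('shaft front end',(362,124),0),('shaft back end',(352,290),0),('deck L',(213,100),-.028),('deck R',(432,100),-.028)]: print(nm,*pt(u,v,h))
for h,x,y,w in((.2888,.679,.077,0),):
    q=np.array([x,y,h])-ec;print('tube',q@xd,q@cy,q@n)
E
```

```text
cam axes [array([-0.   , -0.951, -0.309]), array([ 1.   , -0.001,  0.001]), array([-0.001, -0.309,  0.951])]
roller c [  2.  -53.7  27. ]
roller r [  2.  -45.3  27. ]
roller top [ -6.2 -53.3  27. ]
roller bot [ 10.3 -54.1  27. ]
bracket top [-35.8 -62.2  34. ]
br left [-16.6 -76.5  34. ]
br bot [ 23.8 -70.2  30. ]
pin end [ 24.2 -45.6  27. ]
pin bot [ 29.3 -52.4  27. ]
hinge [ -0.9 134.9  33. ] [0.6012 0.1456 0.1296]
knobtop [-148.2   73.9   60. ] [0.4886 0.041  0.0793]
front vee L [-78.3 -38.3  15. ] [ 0.6043 -0.037   0.0753]
front vee R [-78.3  33.2  15. ] [0.5804 0.0304 0.0753]
front vee apex [-73.1  -0.4  -0. ] [0.603  0.0027 0.065 ]
back apex [69.9  1.1  0. ] [0.7192 0.0455 0.1365]
shaft front end [-106.1   84.1   -0. ] [0.5478 0.0728 0.0484]
shaft back end [98.6 88.2 -0. ] [0.7136 0.1359 0.1508]
deck L [-131.1  -79.7  -28. ] [ 0.5953 -0.0842  0.0117]
deck R [-131.1  168.3  -28. ] [0.5124 0.1496 0.0117]
tube 0.12238265614330851 0.04426365755230978 0.14561250661471795
```

The roller is 54 mm right of the cradle line and the stop pin is upslope of it. Fully open fingers (back at 61.5 mm) at the cradle middle would therefore hit the roller. I'll grip 20 mm down-slope of the shaft's middle, which fits between the roller and the lower gear, and lean the tool 4° for bracket clearance.

```bash
python3 - 2>/dev/null <<'E'
from h import *
a=np.radians(23.5); u=np.array([np.cos(a),np.sin(a),0]); p=np.array([-u[1],u[0],0])
Mt=tool_R([0,0,-1],p); o=rpy(Mt).tolist()
g=np.array([.5378,-.3328,.046])-.0195*u
tcp=g-[0,0,.0147]
s=bot.get_state()
bot.move_straight((np.array(s['ee_pos'])+[-.04,-.05,.10]).tolist(),rate=.25)
bot.goto((tcp+[0,0,.10]).tolist(),o)
f=bot.grab_frame('wrist'); cv2.imwrite('pics/w3.png',f['color'])
K=np.array(f['camera_matrix'])
for x in(-.095,-.056,-.032,0,.034,.05,.095): print(x,proj(f,np.array([.5378,-.3328,.046])+x*u).round(1))
report(f,['loose_shaft','crib'])
bot.move_straight(tcp.tolist(),rate=.12,guard=15)
s=bot.get_state(); print(s['t'],s['ee_pos'],tcp,s['ft_force'])
f=bot.grab_frame('wrist'); cv2.imwrite('pics/w4.png',f['color'])
f=bot.grab_frame('side'); cv2.imwrite('pics/s4.png',cv2.resize(f['color'][250:380,320:460],None,fx=4,fy=4))
E
```

```text
-0.095 [281.6 116.5]
-0.056 [281.5 169.2]
-0.032 [281.5 199. ]
0 [281.5 236. ]
0.034 [281.5 272.3]
0.05 [281.5 288.4]
0.095 [281.4 330.5]
loose_shaft [([0.5346, -0.3309, 0.0436], 0.88, [285.0, 232.0])]
crib [([0.5399, -0.333, -0.0009], 0.83, [280.0, 219.0])]
12.5667 [ 0.52047631 -0.34108175  0.03213974] [ 0.51991733 -0.34057561  0.0313    ] [ 0.41340726 -0.28404516  0.76425053]
```

View pics/w3.png

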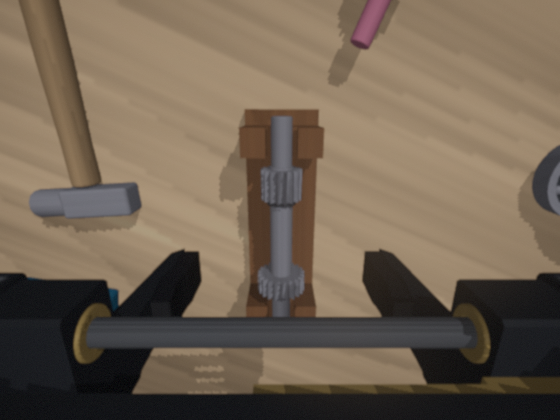

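View pics/w4.png

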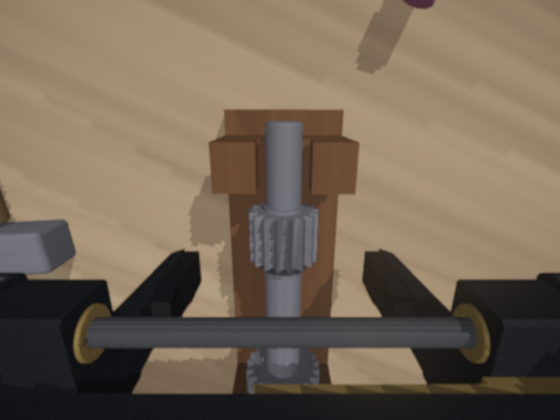

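The projected shaft end (row 116.5) matches the picture (row 116), and the jaws straddle the plain body. I'll grip and lift.

```bash
python3 - 2>/dev/null <<'E'
from h import *
bot.gripper_close(55)
s=bot.get_state(); print(s['finger_gap'],s['ft_force'],s['ee_pos'])
p=np.array(s['ee_pos'])
bot.move_straight((p+[0,0,.03]).tolist(),rate=.06)
s=bot.get_state(); print(s['finger_gap'],s['ft_force'],s['ft_torque'])
bot.move_straight((p+[-.02,0,.27]).tolist(),rate=.25)
s=bot.get_state(); print(s['t'],s['finger_gap'],s['ft_force'],s['ft_torque'],s['ee_pos'])
f=bot.grab_frame('wrist'); cv2.imwrite('pics/w5.png',f['color'])
f=bot.grab_frame('scene'); cv2.imwrite('pics/sc5.png',cv2.resize(f['color'][50:250,60:340],None,fx=2.8,fy=2.8))
E
```

```text
0.01680507587777217 [ 0.27300803  0.12506053 -0.71498414] [ 0.51988897 -0.34052134  0.03125548]
0.01624168559441389 [-0.14988911  0.06770174 -4.38552484] [ 0.010217    0.11171349 -0.01714853]
15.5167 0.016734258489358566 [-0.05631581 -0.31653141 -4.70253456] [0.00166003 0.08389346 0.02762353] [ 0.4992731  -0.33985221  0.29920255]
```

View pics/w5.png

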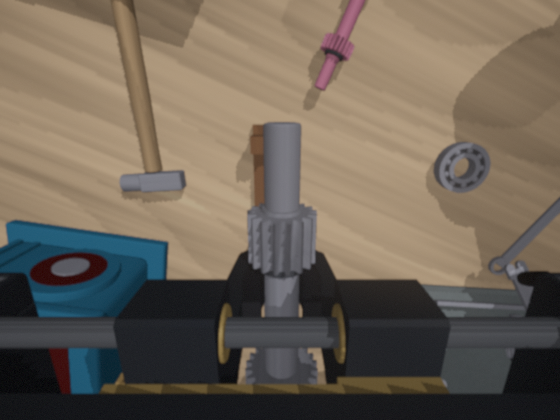

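View pics/sc5.png

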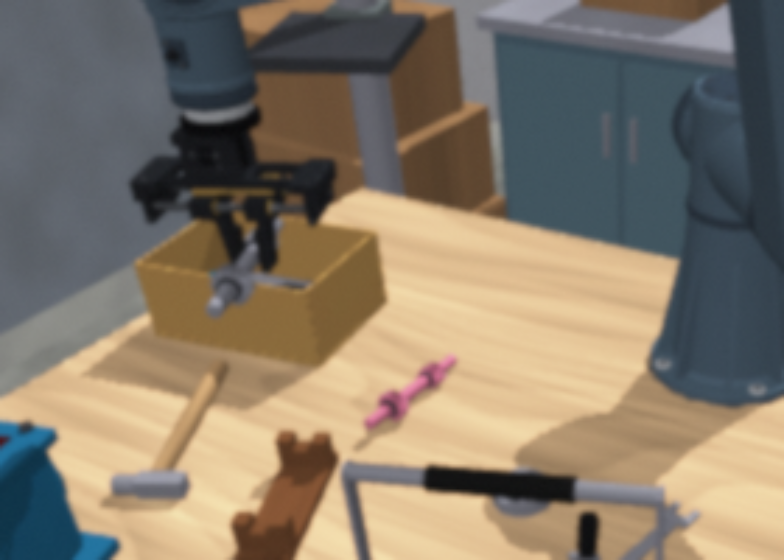

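The shaft is held level; its end stayed at row 124, so it hasn't sagged. Next I bring it over the cradle.

```bash
cat >> h.py <<'E'
_a=np.radians(19.6)
cx=np.array([np.cos(_a),np.sin(_a),0]);cy=np.array([-cx[1],cx[0],0])
n=-.5*cx+np.array([0,0,.866]); xd=.866*cx+[0,0,.5]
ec=np.array([.6622,.0244,.1015]); ph=np.radians(4)
b=np.sin(ph)*cy+np.cos(ph)*n
Mp=tool_R(-b,cy); op=rpy(Mp).tolist()
def place_tcp(x,y,d): return (ec+(x-.0195)*xd+y*cy+d*n-.0147*b).tolist()
E
python3 - 2>/dev/null <<'E'
from h import *
print(bot.inverse_kinematics(place_tcp(-.09,0,.17),op))
bot.goto(place_tcp(-.09,0,.17),op)
bot.move_straight(place_tcp(0,0,.06),rate=.15)
s=bot.get_state(); print(s['t'],s['ee_pos'],place_tcp(0,0,.06),s['ft_force'],s['finger_gap'])
for nme in('wrist','scene','side'):
    f=bot.grab_frame(nme); c=f['color']
    if nme=='scene': c=cv2.resize(c[180:350,160:330],None,fx=3.5,fy=3.5)
    if nme=='side': c=cv2.resize(c[120:270,230:400],None,fx=4,fy=4)
    cv2.imwrite(f'pics/{nme}6.png',c)
E
```

```text
[ -30.31449377  -13.40306581  127.6581264    27.97973855   45.86206418
 -155.02409827]
17.9583 [0.62495885 0.009932   0.1309826 ] [0.625280986478965, 0.01016524057675651, 0.1310108101273824] [-0.54395443 -0.30264092 -5.00763681] 0.016458905504154783
```

View pics/wrist6.png

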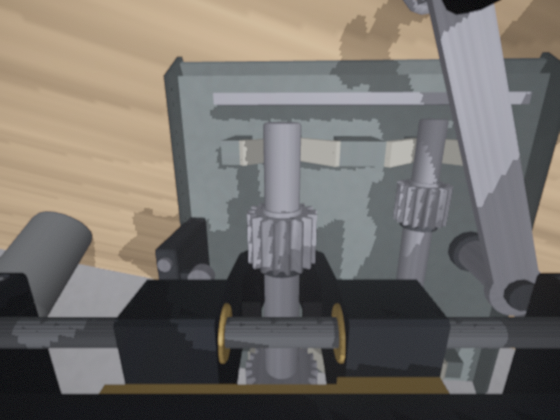

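View pics/scene6.png

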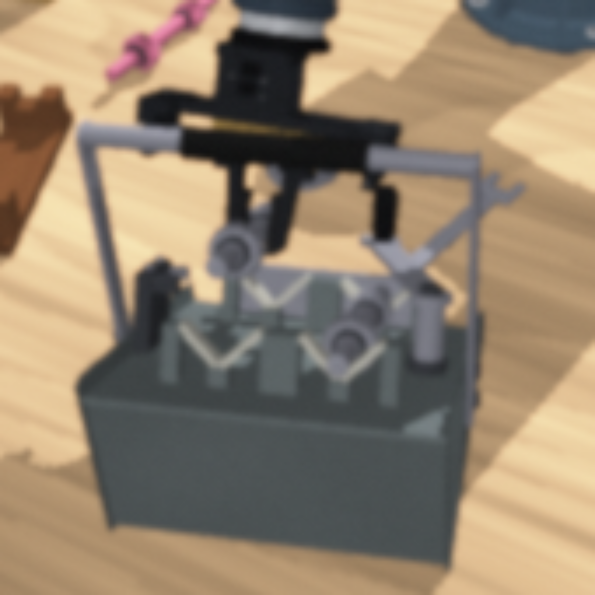

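View pics/side6.png

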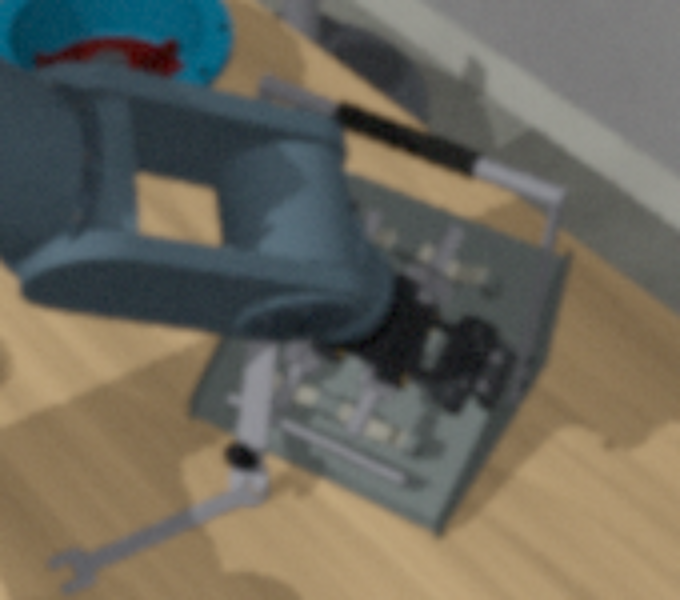

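The shaft is above the right-hand cradle. In the wrist view it is in line with the vee (columns 281–283), and it is clear of the catch, the seated shaft and the tube. I'll lower it with a force guard.

```bash
python3 - 2>/dev/null <<'E'
from h import *
print(bot.move_straight(place_tcp(0,0,.012),rate=.08,guard=8))
s=bot.get_state(); f0=np.array(s['ft_force']); print(s['t'],f0)
hit=bot.move_straight(place_tcp(0,0,-.006),rate=.015,guard=5)
s=bot.get_state(); dF=np.array(s['ft_force'])-f0
M=Mof(s); q=np.array(s['ee_pos'])+.0147*b-ec+.0195*xd
print(s['t'],hit,'xyd mm',1e3*q@xd,1e3*q@cy,1e3*q@n,'dF xyd',dF@xd,dF@cy,dF@n,s['ft_torque'])
f=bot.grab_frame('wrist'); cv2.imwrite('pics/w7.png',f['color'])
f=bot.grab_frame('scene'); cv2.imwrite('pics/sc7.png',cv2.resize(f['color'][180:350,160:330],None,fx=3.5,fy=3.5))
E
```

```text
False
18.8583 [-0.03885637 -0.62483956 -4.52462164]
19.6 True xyd mm -0.410389667037237 0.5255996062277191 1.4750778029561669 dF xyd 3.065457248606997 1.289027236534925 3.2940192967278934 [0.11950097 0.3672654  0.11903935]
```

View pics/w7.png

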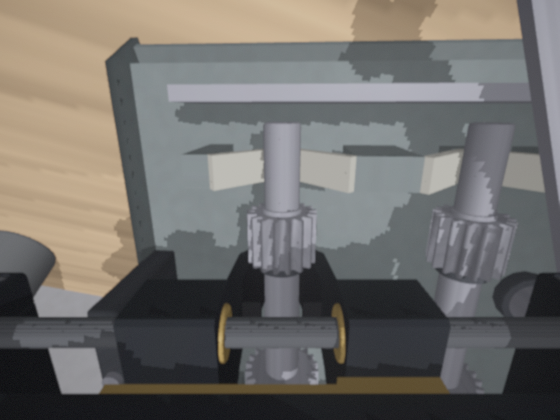

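View pics/sc7.png

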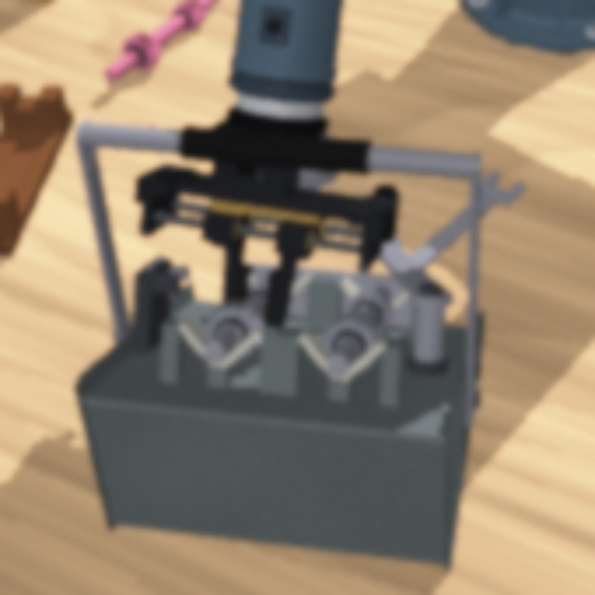

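```bash
python3 - 2>/dev/null <<'E'
from h import *
s=bot.get_state(); f0=np.array(s['ft_force'])
def st():
    s=bot.get_state(); dF=np.array(s['ft_force'])-f0; q=np.array(s['ee_pos'])+.0147*b-ec+.0195*xd
    print(s['t'],'xyd mm',(1e3*np.array([q@xd,q@cy,q@n])).round(2),'dF',(np.array([dF@xd,dF@cy,dF@n])).round(2),np.round(s['ft_torque'],2),s['finger_gap'])
st()
p=np.array(s['ee_pos'])
for k in range(3):
    hit=bot.move_straight((p-n*.001*(k+1)).tolist(),rate=.01,guard=12); print(hit); st()
    if hit: break
E
```

```text
19.7 xyd mm [-1.6   0.98  1.02] dF [0. 0. 0.] [0.23 0.06 0.15] 0.016425384612060195
True
19.9083 xyd mm [-1.53  0.98  0.91] dF [-2.06 -0.36  6.66] [-0.05  0.37  0.02] 0.016551212723698666
```

It now rests firmly, with stiff contact 0.9 mm above the nominal height. I'll release it.

```bash
python3 - 2>/dev/null <<'E'
from h import *
bot.open()
s=bot.get_state(); print(s['t'],s['finger_gap'],s['ft_force'],s['ft_torque'])
f=bot.grab_frame('wrist'); cv2.imwrite('pics/w8.png',f['color'])
p=np.array(s['ee_pos'])
print(bot.move_straight((p+b*.06).tolist(),rate=.05,guard=10))
s=bot.get_state();print(s['t'],s['ft_force'])
f=bot.grab_frame('wrist'); cv2.imwrite('pics/w9.png',f['color'])
report(f,['loose_shaft','seated_shaft','empty_cradle','full_cradle'])
E
```

```text
21.0333 0.08789800730763832 [-0.21109797  0.38008703  0.34694143] [-0.01112876  0.25569919  0.01162393]
False
22.4333 [ 0.07496507 -0.16985888 -0.19017255]
loose_shaft [([0.6557, 0.026, 0.1012], 0.85, [284.0, 260.0])]
seated_shaft [([0.6363, 0.1045, 0.1043], 0.64, [401.0, 274.0])]
empty_cradle [([0.6582, 0.0256, 0.1045], 0.94, [282.0, 265.0])]
full_cradle [([0.6043, 0.1481, 0.1264], 0.17, [505.0, 296.0])]
```

View pics/w8.png

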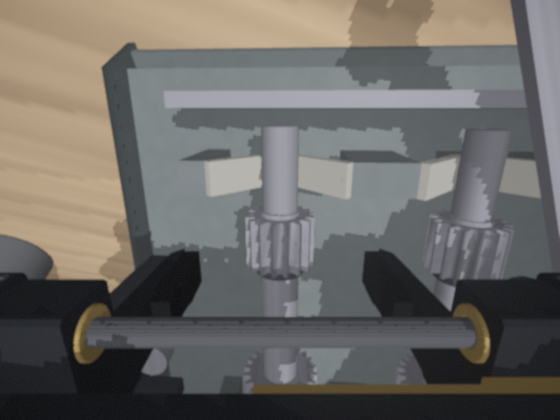

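View pics/w9.png

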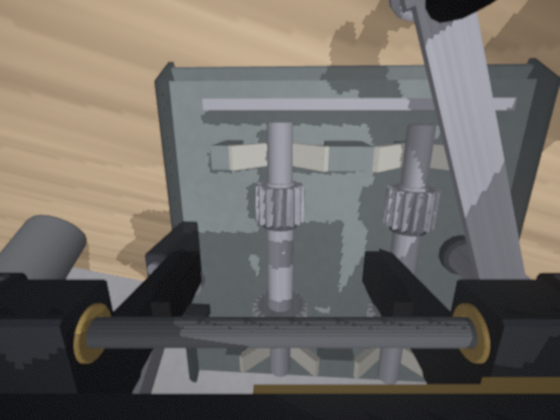

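Clean release: both shaft ends lie in the vees, level with the seated shaft's ends (row ~124). Next is the keeper: shut the fingers and push the knob round its arc from behind.

```bash
cat >> h.py <<'E'
def deck(P): q=np.array(P)-ec; return np.array([q@xd,q@cy,q@n])
H=np.array([0.0,.136]) # hinge in deck x,y
def push_pose(th,gap,d,r=.160):
    """TCP for pushing knob at bar angle th; gap = knob centre to tool axis"""
    kb=H+r*np.array([-np.sin(th),-np.cos(th)]); t=np.array([np.cos(th),-np.sin(th)])
    c=kb-gap*t; t3=t[0]*xd+t[1]*cy
    M=tool_R(-n,np.cross(n,t3))
    return (ec+c[0]*xd+c[1]*cy+d*n).tolist(), rpy(M).tolist()
E
python3 - 2>/dev/null <<'E'
from h import *
for P in ([.599,.15,.127],[.604,.146,.127],[.6046,.1475,.1225],[.6057,.1489,.1241],[.6043,.1481,.1264]): print('hinge',(1e3*deck(P)).round(1))
for P in ([.492,.04,.075],[.492,.042,.075],[.4902,.0434,.0769]):
    k=deck(P); print('knob',(1e3*k).round(1),np.arctan2(-(k[0]-H[0]),-(k[1]-H[1])),np.hypot(*(k[:2]-H)))
for P in ([.665,-.031,.125],[.665,-.033,.125],[.6668,-.0308,.1218]): print('roller',(1e3*deck(P)).round(1))
for th in(1.17,.9,.6,.3,0):
    p,o=push_pose(th,.03,.044); q=bot.inverse_kinematics(p,o); print(th,None if q is None else np.round(q,1),np.round(p,3))
E
```

```text
hinge [ -2.3 139.5  30.8]
hinge [  0.6 134.1  29.1]
hinge [ -0.7 135.3  24.7]
hinge [  1.4 136.2  25.3]
hinge [  1.1 136.   28.1]
knob [-147.6   71.8   54.6] 1.1603913485875677 0.16093521586136428
knob [-147.    73.7   54.3] 1.1697605776976185 0.159657742575527
knob [-147.1   75.6   56.5] 1.1811667569863114 0.1590204298857171
roller [ -2.1 -53.1  28.3]
roller [ -2.6 -55.   28.7]
roller [ -2.1 -53.5  24.7]
1.17 [-18.4   0.4 134.2  42.1  27.4 -95.8] [0.478 0.066 0.06 ]
0.9 [ -22.5    2.7  130.4   41.5   30.4 -113.8] [0.504 0.032 0.068]
0.6 [ -24.4    5.5  124.8   39.    33.4 -129.6] [0.541 0.003 0.082]
0.3 [ -24.     8.2  118.5   35.8   36.1 -142.5] [ 0.582 -0.013  0.102]
0 [ -22.    10.7  112.    32.2   38.6 -153.8] [ 0.625 -0.014  0.125]
```

```bash
python3 - 2>/dev/null <<'E'
from h import *
bot.move_straight(place_tcp(-.09,0,.16),op,rate=.2)
bot.gripper_close(20)
p,o=push_pose(1.17,.045,.14); bot.goto(p,o)
p,o=push_pose(1.17,.045,.044); print(bot.move_straight(p,o,rate=.12,guard=8))
s=bot.get_state(); print(s['t'],s['finger_gap'],s['ft_force'])
f0=np.array(s['ft_force'])
p,o=push_pose(1.17,.012,.044); hit=bot.move_straight(p,o,rate=.04,guard=1.5)
s=bot.get_state(); k=deck(s['ee_pos']); t=np.array([np.cos(1.17),-np.sin(1.17)]); kb=H+.16*np.array([-np.sin(1.17),-np.cos(1.17)])
print(s['t'],hit,'gap',(kb-k[:2])@t,np.array(s['ft_force'])-f0)
f=bot.grab_frame('wrist'); cv2.imwrite('pics/w10.png',f['color'])
f=bot.grab_frame('side'); cv2.imwrite('pics/s10.png',cv2.resize(f['color'][120:270,230:400],None,fx=4,fy=4))
E
```

```text
False
26.9 0.0007011107031420888 [-1.4761289  -0.06483048 -0.34406866]
27.875 False gap 0.011958974280986192 [ 0.70450877 -0.04068759  0.78746842]
```

View pics/w10.png

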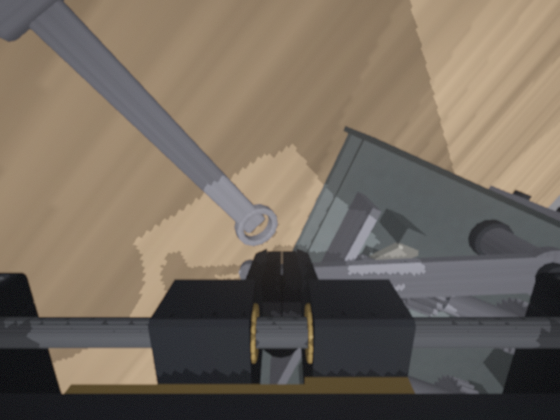

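View pics/s10.png

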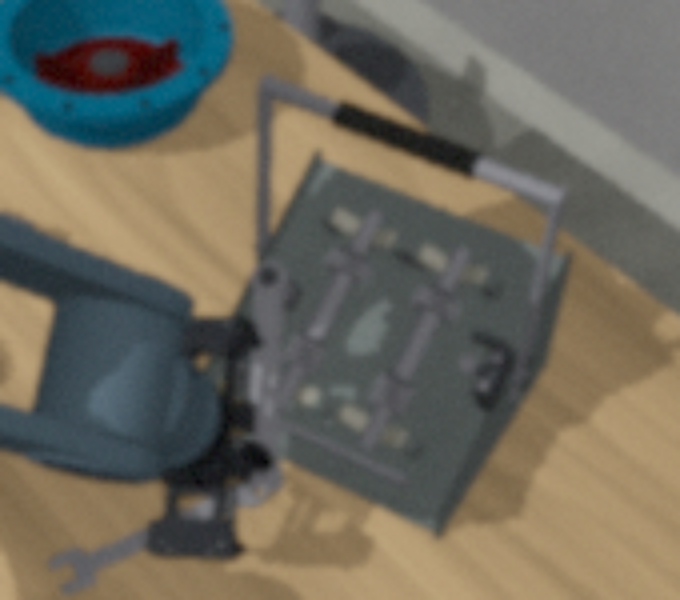

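The fingers are behind the knob, and the shafts lie parallel in their cradles. I'll sweep along the arc to just short of the roller.

```bash
python3 - 2>/dev/null <<'E'
from h import *
f0=np.array(bot.get_state()['ft_force'])
for th in np.arange(1.07,.19,-.13):
    p,o=push_pose(th,.014,.044); hit=bot.move_straight(p,o,rate=.08,guard=10)
    s=bot.get_state(); dF=np.array(s['ft_force'])-f0; print(round(th,2),round(s['t'],2),hit,(np.array([dF@xd,dF@cy,dF@n])).round(1))
    if hit: break
f=bot.grab_frame('side'); cv2.imwrite('pics/s11.png',cv2.resize(f['color'][120:270,230:400],None,fx=4,fy=4)); report(f,['keeper_knob'])
f=bot.grab_frame('scene'); cv2.imwrite('pics/sc11.png',cv2.resize(f['color'][180:350,160:330],None,fx=3.5,fy=3.5)); 
for d in bot.landmark_of(f,'keeper_knob')[:2]:
    k=deck(toworld(f,d['at'])[:3]); print(k,d['confidence'],np.arctan2(-(k[0]-H[0]),-(k[1]-H[1])))
E
```

```text
1.07 28.3 False [-0.2 -1.2 -0.3]
0.94 28.71 False [-0.6  0.5  0.4]
0.81 29.12 False [-0.9 -0.4 -0.1]
0.68 29.52 False [-1.4  0.3  0.4]
0.55 29.93 False [-1.3 -1.   0.2]
0.42 30.34 False [-1.  -0.3 -0.3]
0.29 30.75 False [-0.7 -0.   0.4]
keeper_knob []
[-0.03799599 -0.02331123  0.05744121] 0.57 0.234127733558224
```

View pics/s11.png

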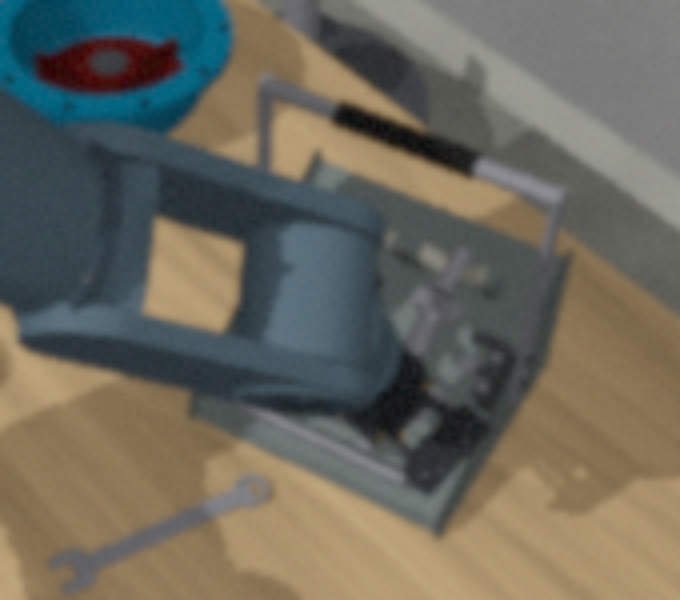

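View pics/sc11.png

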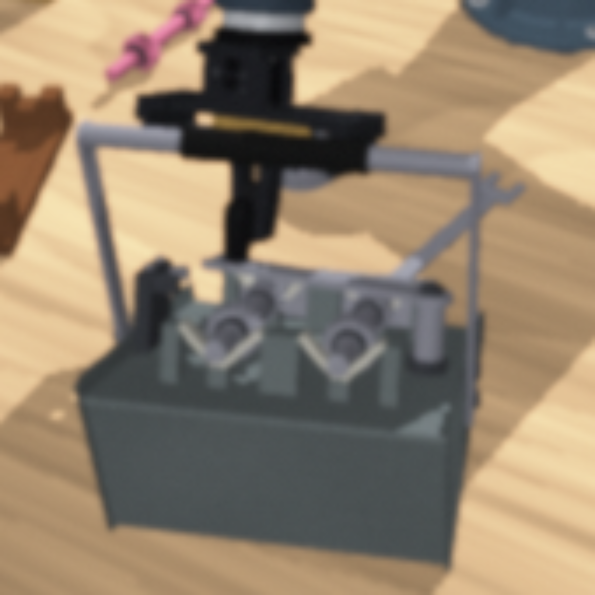

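The bar is over both shafts at about 0.23 rad, and the effective finger-to-knob gap is about 23 mm. Next I push past the lobe, using fine guarded steps at the end.

```bash
python3 - 2>/dev/null <<'E'
from h import *
f0=np.array(bot.get_state()['ft_force'])
for th in [.2,.13,.10,.08,.06,.045,.03,.015,0,-.012]:
    p,o=push_pose(th,.023,.044); hit=bot.move_straight(p,o,rate=.03,guard=25)
    s=bot.get_state(); dF=np.array(s['ft_force'])-f0; k=deck(s['ee_pos']); print(round(th,3),round(s['t'],2),hit,(np.array([dF@xd,dF@cy,dF@n])).round(1),(1e3*k).round(1))
    if hit: break
f=bot.grab_frame('scene'); cv2.imwrite('pics/sc12.png',cv2.resize(f['color'][180:350,160:330],None,fx=3.5,fy=3.5)); 
for d in bot.landmark_of(f,'keeper_knob')[:2]:
    k=deck(toworld(f,d['at'])[:3]); print(k,d['confidence'],np.arctan2(-(k[0]-H[0]),-(k[1]-H[1])))
E
```

```text
0.2 31.29 False [ 0.4 -0.8  0.3] [-54.5 -16.2  44. ]
0.13 31.82 False [-0.1 -0.3 -0.5] [-43.1 -19.8  44.1]
0.1 32.12 False [ 0.6 -0.4  0.1] [-38.4 -21.1  44.1]
0.08 32.38 False [-4.6  0.7  3.6] [-36.6 -21.3  43.8]
0.06 32.64 False [-4.1  0.8  0.7] [-33.6 -21.9  43.7]
0.045 32.89 False [-0.8  0.8 -1.9] [-30.1 -22.7  43.9]
0.03 33.14 False [ 0.5 -0.2 -1. ] [-26.7 -23.7  44.3]
0.015 33.39 False [ 0.1 -1.7 -0.2] [-24.8 -23.9  44.2]
0 33.64 False [ 0.7  0.  -0.7] [-22.7 -24.1  44.1]
-0.012 33.89 False [ 0.1 -0.9 -1.6] [-20.9 -24.3  44. ]
```

View pics/sc12.png

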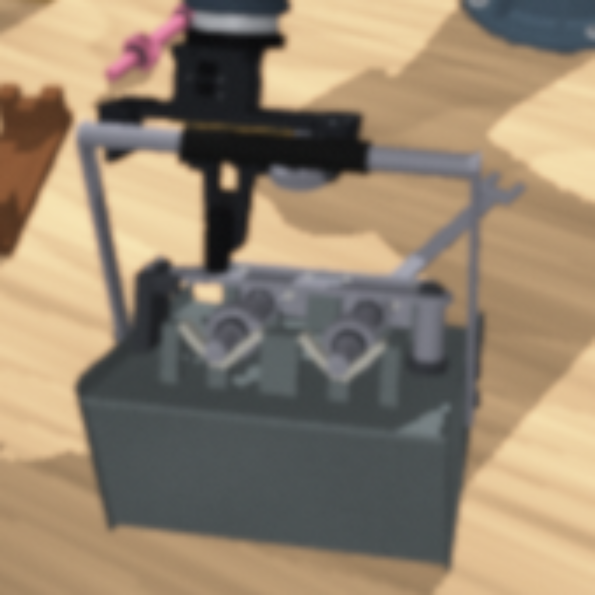

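The force rose to about 6 N at 0.08 rad and dropped to zero at 0.045, which is the snap. I'll back off and check.

```bash
python3 - 2>/dev/null <<'E'
from h import *
p,o=push_pose(0,.06,.044); bot.move_straight(p,o,rate=.1)
p,o=push_pose(0,.10,.21); bot.move_straight(p,o,rate=.2)
s=bot.get_state(); print(s['t'],s['ft_force'])
for nme in('wrist','scene'):
    f=bot.grab_frame(nme); cv2.imwrite(f'pics/{nme}13.png',f['color'] if nme=='wrist' else cv2.resize(f['color'][180:350,160:330],None,fx=3.5,fy=3.5))
    for t in('keeper_knob','loose_shaft','seated_shaft','keeper_hinge','catch_roller'):
      for d in bot.landmark_of(f,t)[:2]:
        k=deck(toworld(f,d['at'])[:3]); print(nme,t,(1e3*k).round(1),round(d['confidence'],2))
    if nme=='wrist':
        for th in(0,.1): 
            kb=H+.16*np.array([-np.sin(th),-np.cos(th)]); print('expected knob top px',th,proj(f,ec+kb[0]*xd+kb[1]*cy+.078*n))
E
```

```text
35.5333 [ 0.16209019 -0.21106153 -0.28261464]
wrist loose_shaft [-2.5 -0.   5.9] 0.57
wrist seated_shaft [ 0.5 82.  -1.1] 0.59
wrist keeper_hinge [  1.  137.6  26.6] 0.82
expected knob top px 0 [281.79285162 289.82126361]
expected knob top px 0.1 [282.56461775 276.51700444]
scene keeper_knob [  0.8 -26.   59.2] 0.75
scene loose_shaft [-6.   1.4  2.1] 0.64
scene loose_shaft [-453.7 -217.5  168.6] 0.55
scene seated_shaft [ 3.9 80.6 -0.9] 0.71
scene keeper_hinge [ -1.8 134.9  30.6] 0.56
```

View pics/wrist13.png

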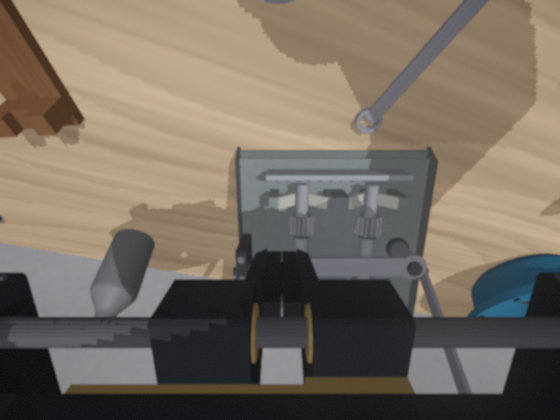

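View pics/scene13.png

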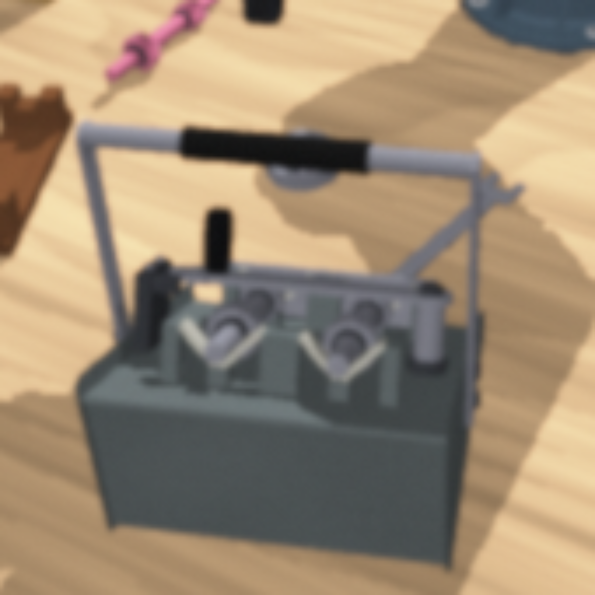

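The bar lies straight across, with the knob within 1 mm of its shut position. One wrist estimate put the loose shaft 5.9 mm proud, though it was partly hidden, so I'll take a clear look before handing in.

```bash
python3 - 2>/dev/null <<'E'
from h import *
s=bot.get_state()
bot.move_straight((np.array(s['ee_pos'])+[-.10,-.06,.06]).tolist(),rate=.25)
bot.open()
def line(f,nme,ref):
    for t in('loose_shaft','seated_shaft'):
        for d in bot.landmark_of(f,t)[:3]:
            k=deck(toworld(f,d['at'])[:3])
            if np.abs(k).max()<.15: print(nme,t,(1e3*k).round(1),round(d['confidence'],2))
f=bot.grab_frame('wrist'); cv2.imwrite('pics/w14.png',f['color']); line(f,'wrist',0)
for t in('keeper_knob','keeper_hinge','catch_roller'):
  for d in bot.landmark_of(f,t)[:2]: print(t,(1e3*deck(toworld(f,d['at'])[:3])).round(1),round(d['confidence'],2))
for off,nm in((0,'loose'),(.084,'seated')):
    print(nm,[proj(f,ec+x*xd+off*cy).round(1) for x in(-.095,.095)])
f=bot.grab_frame('side'); cv2.imwrite('pics/s14.png',cv2.resize(f['color'][120:270,230:400],None,fx=4,fy=4)); line(f,'side',0)
for t in('keeper_knob','keeper_hinge','catch_roller'):
  for d in bot.landmark_of(f,t)[:2]: print(t,(1e3*deck(toworld(f,d['at'])[:3])).round(1),round(d['confidence'],2))
for off,nm in((0,'loose'),(.084,'seated')):
    print(nm,[((proj(f,ec+x*xd+off*cy)-[230,120])*4).round(1) for x in(-.095,.095)])
print(bot.get_state()['t'])
E
```

```text
wrist loose_shaft [-3.4 -0.6  5. ] 0.82
wrist seated_shaft [-0.5 81.1  0.4] 0.65
keeper_knob [  1.3 -25.4  55.7] 0.88
catch_roller [  2.7 -53.9  27.4] 0.55
catch_roller [-258.4 -293.7   30.9] 0.23
loose [array([310.7, 210.5]), array([307.6, 309.8])]
seated [array([362.5, 210.5]), array([353.9, 309.8])]
side loose_shaft [-0.4 -5.2  0.5] 0.52
side seated_shaft [ 1.5 81.9 -3.4] 0.79
keeper_knob [  1.6 -28.7  51.9] 0.9
keeper_hinge [  0.7 131.1  29.3] 0.57
catch_roller [ -3.1 -54.2  29.4] 0.57
loose [array([362.2, 445.2]), array([460.8, 245. ])]
seated [array([275.6, 404.4]), array([373.1, 209.1])]
38.7333
```

View pics/w14.png

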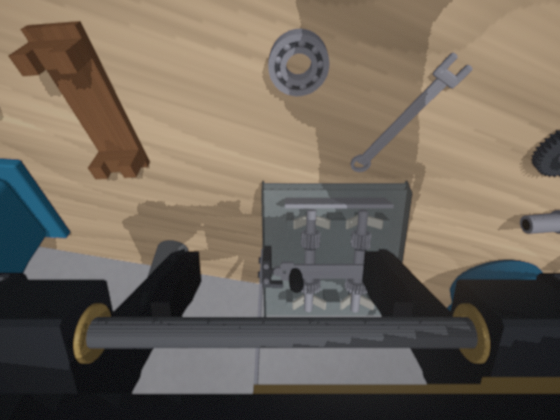

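View pics/s14.png

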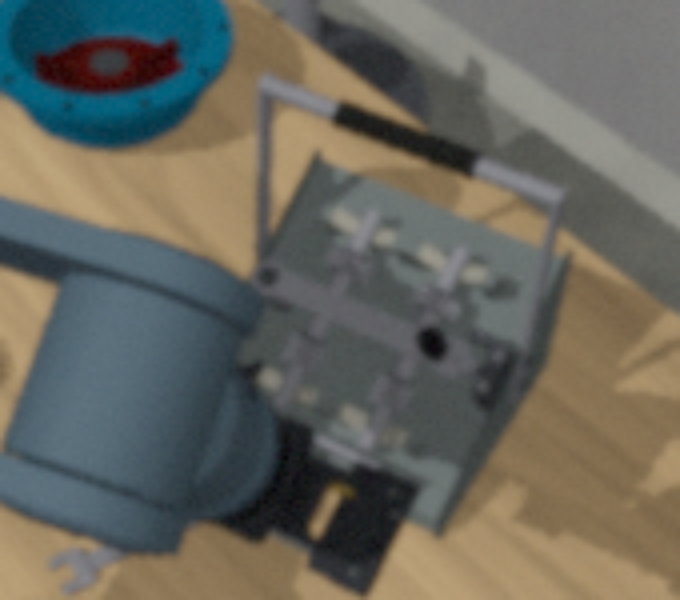

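Both shafts lie parallel at matching rows in both views, and the bar passed over the gears (4 mm nominal clearance) without rubbing. That rules out the shaft standing proud. The bar is straight across with its end in the catch, so I'm handing in.

```bash
python3 -c "
from cell import bot
bot.sleep(.3); s=bot.get_state(); print(s['t'],s['ft_force'],s['finger_gap']); bot.job_done()"
```

```text
39.0333 [-0.87632631 -0.1984847  -0.13041143] 0.08842560088385179
the job is handed in; nothing more can be done
```

The grey gear shaft is now in the empty right-hand cradle and the keeper bar is snapped shut. I handed the job in at about 39 s of the 67 s allowed; no verdict was reported.

**Shaft:** I gripped it 19.5 mm below its middle. At the middle, the fully opened fingers would have hit the catch roller. It was lowered under a force guard until both ends rested, then released cleanly.

**Keeper:** I pushed the knob round its arc with shut fingers. The force rose to about 6 N near 0.08 rad, then dropped to zero at about 0.045 rad as it snapped.

**Last checks:**
- **Keeper position:** the knob measured within about 2 mm of its shut line up the slope, and it stayed there after I backed off.
- **Shaft position:** the loose shaft was within about 6 mm of the cradle point along the slope and sideways. It lay parallel to the seated shaft, which was within about 4 mm of its own cradle.
- **Bench and arm:** the bearing and wrench still lay where they were. I did not measure the bench items again. The arm was clear of everything, with the gripper open.

**Readings that disagreed:** the network's height for the loose shaft varied from 0.5 to 5.9 mm proud, against a limit of 5 mm. The two wrist-camera readings, both with the bar partly hiding the shaft, were the high ones (5.0 and 5.9 mm). I took it as seated, because contact stopped it 0.9 mm above nominal and the bar crossed the gears without rubbing.

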